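# Rock an angle gauge on a rising stud until its pointer settles on the index, and hold

## Task

Turn the selector knob on the stud block counter-clockwise to the click position with the long line, which raises the domed stud fully. Then pick up the angle gauge by the block-shaped handle on its top, rest the middle of its foot gently on the stud and rock the gauge until its hanging pointer settles over the index tab on the dial; finish while still holding the gauge there, its foot bearing lightly on the stud and on nothing else. Leave the petri dish, the timer and the small black rack alone.

Things in the scene. Friction and masses are not known exactly. Their poses are not given: they have to be found in the camera images.
- stud_block: Fixed block on the bench, 90 (x) x 200 (y) x 36 mm high, grey with an aluminium top plate. Origin: centre of its underside, z up. The stud stands on its y = +45 mm, the selector knob on its y = -50 mm (both on its x = 0).
- top_plate: The aluminium top plate of the stud block, 90 x 200 mm, its upper face 36 mm above the bench. Its origin and axes are those of the stud block. The gauge must not bear on it at the end.
- selector (a joint): Angle of the black selector knob (rad), growing counter-clockwise seen from above. Detents at 0, 0.7 and 1.4 (up to about 0.25 N m to turn past one), a stop at 1.46; starts at 0 or 0.7, possibly still clicking in. A short line (6 mm) marks the detents at 0 and 0.7, a long line (16 mm) the wanted one at 1.4; the lines lie round the knob on the block's -x side.
- selector_grip (a point): Point on the knob's axis, 64 mm above the bench; turns with the knob. Grip bar: 40 mm along this x, 12 mm thick along this y, from 43 to 70 mm above the bench, on a skirt of 42 mm diameter. The white line on the bar's -x end points at the marks. This x is the block's x turned by (selector - 0.7) rad about z.
- stud: The steel stud, a vertical rod of 18 mm diameter with a hemispherical head of 9 mm radius, lifted by the selector through a cam. Origin: the top of the dome, 46 mm above the bench with the selector at 0, 56 at 0.7 and 66 mm at 1.4 (fully raised). The stud is sprung: pressed, it sinks into its sleeve by 1 mm per 2 N, 6 mm at most.
- gauge: Loose angle gauge (0.2 to 0.4 kg), upright on the bench. Flat foot 36 (x) x 90 (y) x 12 mm; a round dial case, 100 mm diameter, 14 mm thick, centred 68 mm above the underside, white face toward its -x (roughly to the robot); a handle block on top; 154 mm tall. Origin: centre of the foot's underside, z up.
- gauge_handle (a point): Point in the middle of the handle block, 140 mm above the foot's underside; axes as the gauge's. The handle is 20 mm thick along the gauge's x, 44 mm long along its y, and reaches from 118 to 154 mm above the underside. Grip it across its 20 mm thickness.
- pointer (a joint): Angle of the hanging pointer (a free pendulum on the dial) in the gauge (rad): 0 when the gauge is level, positive toward the gauge's +y. It hangs plumb: rock the gauge about its x axis so that its top leans toward its +y by an angle, and the pointer settles at plus that angle. It swings for about a second after a move.
- index (a joint): Angle at which the index tab is set on the dial (rad), measured like the pointer's; 0.18 to 0.42, that is on the gauge's +y side of the dial's lowest point. It is clamped and does not move during the job.
- pointer_tip (a point): Tip of the pointer, 40 mm from its pivot (the centre of the dial).
- index_mark (a point): Middle of the index tab, 40 mm from the centre of the dial, in the plane of the pointer. The tab is dark, 6 mm wide across the pointer and 14 mm long, just inside the rim.
- petri_dish: Bystander: petri dish, 62 mm diameter, 16 mm high. Origin: centre of its underside.
- timer: Bystander: white lab timer with keys, 62 x 68 x 20 mm. Origin: centre of its underside.
- strip_rack: Bystander: small black rack, 72 x 30 x 16 mm. Origin: centre of its underside.
Things that resemble listed ones, but are neither listed nor needed, are in the scene too. There is more than one size of the gauge; the one meant has the size given above.

How it is judged:
On the way, in this order (a step that is already met when the one before it is completed fails the run):
1. the selector clicks home at the long line (within 0.15 rad) and the stud is up, while the gauge still stands on the bench (value of joint selector between 1.25 and 1.5 rad and height (world z) of stud above 0.062 m and height (world z) of gauge below 0.01 m), for 0.2 s.
2. the gauge is lifted off the bench in the fingers (height (world z) of gauge above 0.03 m and contact force between the fingers and gauge above 2 N), for 0.2 s.
At the end, for the whole second after the job is handed in: Selector within 0.15 rad of the long line; gauge held still in the fingers over 50 mm up, its foot on the stud with 0.7 to 25 N, stud within 20 mm of mid-foot lengthwise, not on the top plate; pointer at rest, tip within 3 mm of the index mark; bystanders within 25 mm of their start (value of joint selector between 1.25 and 1.5 rad and contact force between gauge and stud between 0.7 and 25 N and contact force between gauge and top_plate below 0.3 N and height (world z) of gauge above 0.05 m and contact force between the fingers and gauge above 2 N and y of stud in the frame of gauge between -0.02 and 0.02 m and distance between pointer_tip and index_mark below 0.003 m and velocity of joint pointer between -0.3 and 0.3 rad/s and angular speed of gauge below 0.15 rad/s and linear speed of gauge below 0.02 m/s and distance of each of petri_dish, timer, strip_rack from where it was at the start of the episode below 0.025 m); the arm keeps its last pose, push and grip.
It fails at once if the gauge is pressed or struck on the stud with more than 30 N (contact force between gauge and stud above 30 N).
It fails at once if a bystander is moved by more than 25 mm (distance of any of petri_dish, timer, strip_rack from where it was at the start of the episode above 0.025 m).
It also fails if it takes over 64 s, if anything falls off the work surface, if the arm or the gripper's body presses on something with over 40 N, if the wrist force passes 120 N, or if a joint passes its speed limit or range.

## Robot

A 6-joint arm with a two-finger parallel gripper is mounted at the origin on a cart in front of the work surface, level with it; the furniture and walls round the work are solid. World frame = base frame: x ahead of the robot, y to its left, z up, the work surface at z = 0. Lengths are in m, angles in rad, forces in N, time in s.
With the tool pointing down it reaches from about 0.35 to 0.975 m from the base axis. Payload 4.9 kg.
Tool frame: the origin (TCP) lies on the centre line of the jaws, within the pads' length; the fingertips stand manip.tip_reach ahead of it and the grasp point (between the pads) is the TCP (manip.tip_reach is the distance from the TCP to the fingertips, in m); z points along the fingers, y is the line along which they close (so a half turn about z gives the same grasp; the last joint's range is limited). The gripper opens to 85 mm and grips with 20 to 120 N. Pads are 22 mm wide; open, the fingers measure 114 mm over their backs; the gripper's body (76 mm by 85 mm) begins 54 mm behind the grasp point. The pads swing forward as they close: fully open they stand 13 mm farther back than shut.
Start: joints at [-1.426, 0.053, 1.613, -0, 1.476, -0.119], TCP at [0.163, -0.603, 0.25] pointing down, gripper open.
Joint ranges: [-3.01, 3.01], [-1.01, 2.22], [0.06, 2.58], [-1.02, 4.17], [0.09, 2.62], [-3.14, 3.14]. Speed limits (rad/s): [2.57, 2.57, 3.14, 3.14, 3.14, 3.14].

## Interface

Orientations are given as a unit quaternion [w, x, y, z].
In Python, from plant import manip gives the robot as it stands. The module is installed in compiled form; this text tells all that it offers.
- The arm moves only by the tool move_arm, never from a script. Its argument "rows" is a list of rows, each a list of 7 numbers: the shift along the tool's x, y, z in cm, then the turn, a rotation vector about the tool's x, y, z in degrees, then the opening, from -1 (shut) to 1 (fully open). In form: [[tx, ty, tz, ax, ay, az, jaw], ...]. A call has 1 to 20 rows; each row shifts and turns the commanded pose from where the row before left it, along the tool's axes as they then stand; what a row does not reach is not made up. A row lasts 1/12 s, in which the tool goes at most 41.7 mm and 7.16 degrees, less where a joint would pass 70% of its speed; a pose out of reach is approached as far as the arm can. A call is refused whole if a number of a shift passes 4.17 or a number of a turn 7.16, either way. A call with a gripper value outside its range is refused whole. The fingers move at their own pace and stop on an object; the grip force is fixed at half the most. Time passes only in rows, so rows that do not move let the fingers close. It gives the time, the measured TCP pose, the force, the opening and the grip force at its end, in the units of the state.
- manip.state(): the state, without advancing time (a new reading comes with each control period).
- manip.grab_frame(name): name is "scene" or "top"; returns a dict with "img" (384x512x3 uint8, blue, green, red), "mtx" (3x3 intrinsics, pixels), "k1" (the pictures are not rectified: a ray, as slopes to the right and down, at radius r is drawn at 1 + k1 r^2 times it, then the intrinsics apply), "R" (3x3) and "t" (3): a world point X has camera coordinates R X + t. Camera axes: x right, y down, z forward; pixel columns grow to the right and rows downward; lengths in m; the calibration is good to about 2 mm. A picture is of the moment at which its call begins. There is no depth.
- manip.job_done(): hands the job in; it is judged then, once.
The state is a dict: "time": time; "joint_pos": joint angles; "joint_vel": joint speeds; "joint_efforts": joint torques, N m; "tool_pos": TCP position; "tool_rot": TCP orientation; "contact_force": force on the tool from outside, world axes, zero at the start; "ft_torque": the same for the moment, N m; "gripper_width": opening from 0.0 (shut) to 1.0 (fully open); "grasp_force": force on a finger pad.
Only numpy, scipy, OpenCV 4.12 (cv2) and the standard library are available. Lean on these libraries where they do the work, as an engineer would, in place of code of your own. Each camera call takes 0.05 s, during which the arm holds its last target. There are 200 camera calls.

## Working session

There is one attempt and no reset: what is moved stays moved. The work goes in short steps, Python scripts to look and compute and a tool call to move; the robot and the scene stay as the last step left them, time stands still between calls to the robot, and variables do not carry over. Pictures are saved under pics/ and viewed, at most 10 in all, crops included, and the job is handed in when it is done.

Besides the shell and the picture viewer there is one more tool, called after "Call:" in YAML: its name, and indented under it one key for each argument. move_arm: Moves the arm, as the interface text tells. Its arguments: {"type":"object","properties":{"rows":{"type":"array","items":{"type":"array","items":{"type":"number"}}}},"required":["rows"]}

```bash
mkdir -p pics; cat > h.py <<'E'
import numpy as np, cv2
from plant import manip
def grab(n,save=None):
    f=manip.grab_frame(n)
    if save: cv2.imwrite('pics/'+save,f['img']); np.savez('pics/'+save+'.npz',**f)
    return f
def load(s): 
    return dict(np.load('pics/'+s+'.npz'))
def proj(f,X):
    X=np.atleast_2d(X); c=X@f['R'].T+f['t']; s=c[:,:2]/c[:,2:]
    s=s*(1+f['k1']*(s**2).sum(1,keepdims=True)); m=f['mtx']
    return np.c_[s[:,0]*m[0,0]+m[0,2], s[:,1]*m[1,1]+m[1,2]]
def ray(f,u,v):
    d=np.array([f['k1'],0,0,0],float)
    p=cv2.undistortPoints(np.array([[[u,v]]],float),f['mtx'],d).ravel()
    R=f['R']; return -R.T@f['t'], R.T@np.array([p[0],p[1],1])
def onz(f,u,v,z):
    c,d=ray(f,u,v); return c+d*(z-c[2])/d[2]
def tri(f,p,g,q):
    a,d=ray(f,*p); b,e=ray(g,*q)
    s=np.linalg.lstsq(np.c_[d,-e],b-a,rcond=None)[0]
    P,Q=a+d*s[0],b+e*s[1]; return (P+Q)/2,np.linalg.norm(P-Q)
E
python3 - <<'E'
from h import *
a=grab('scene','s0.png');b=grab('top','t0.png')
for f in(a,b): print(f['mtx'],f['k1'],-f['R'].T@f['t'],f['R'])
print(manip.state(),manip.tip_reach)
E
```

```text
[[470.82327279   0.         255.95632369]
 [  0.         470.82327279 195.3565512 ]
 [  0.           0.           1.        ]] -0.08456931661103449 [ 0.04047402 -0.89847042  1.24235786] [[ 0.87802522 -0.47856387 -0.0069524 ]
 [-0.35769944 -0.64648439 -0.67387614]
 [ 0.31799815  0.59416712 -0.73881162]]
[[387.24712591   0.         260.01868433]
 [  0.         387.24712591 188.87852419]
 [  0.           0.           1.        ]] 0.005264875554356903 [ 0.37195606 -0.01400113  1.37967471] [[-0.00346351 -0.99974208 -0.02244506]
 [-0.98945003  0.00667695 -0.14472062]
 [ 0.14483315  0.02170703 -0.98921795]]
{'time': 0.1, 'joint_pos': array([-1.42597859e+00,  5.32448443e-02,  1.61415931e+00, -6.64192286e-06,
        1.47601248e+00, -1.19010446e-01]), 'joint_vel': array([ 0.00164105, -0.00043032, -0.00212466,  0.00082542,  0.00097441,
        0.00140848]), 'joint_efforts': array([ 4.05279234e-04, -3.94906211e+01, -3.71361279e+01, -9.72126418e-05,
        3.89600420e-03, -2.27763587e-05]), 'tool_pos': array([ 0.16290126, -0.60284465,  0.24921289]), 'tool_rot': array([-9.11871736e-04,  9.91311492e-01,  1.31532104e-01, -1.50731648e-05]), 'contact_force': array([ 0.04347579, -0.89761025, -0.42802731]), 'ft_torque': array([ 0.02117278, -0.0289251 , -0.01250399]), 'grasp_force': 0.0, 'gripper_width': 0.9953350797072322} 0.019
```

View pics/s0.png

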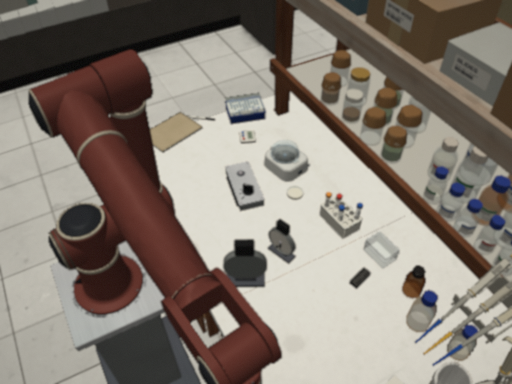

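View pics/t0.png

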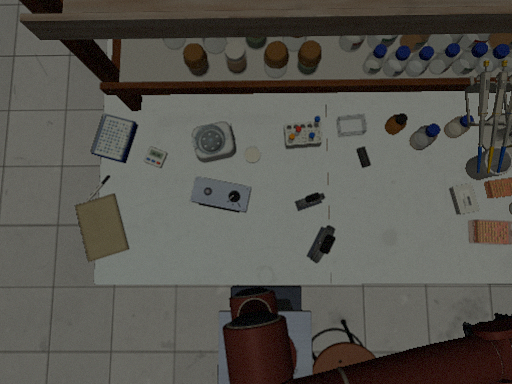

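Candidates for the gauge are top-view (310,201) / scene (283,242), and top-view (321,243) / scene (245,262). I'll measure and enlarge both before choosing.

```bash
python3 - <<'E'
from h import *
a=load('s0.png');b=load('t0.png')
c1=cv2.resize(b['img'][165:275,180:345],None,fx=4.8,fy=4.8,interpolation=3)[:, :]
cv2.imwrite('pics/c1.png',c1)
c2=cv2.resize(a['img'][150:295,210:310],None,fx=4,fy=4,interpolation=3)
cv2.imwrite('pics/c2.png',c2)
for n,u,v in(('blk',221,194),('g1',310,201),('g2',321,243)): print(n,onz(b,u,v,.036))
E
```

```text
blk [0.55144915 0.15248281 0.036     ]
g1 [ 0.52486558 -0.15840267  0.036     ]
g2 [ 0.37996135 -0.19275123  0.036     ]
```

View pics/c1.png

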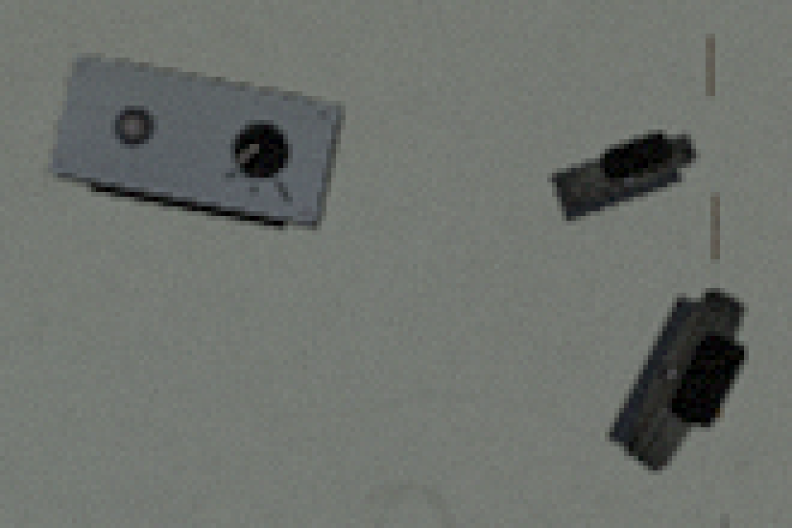

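View pics/c2.png

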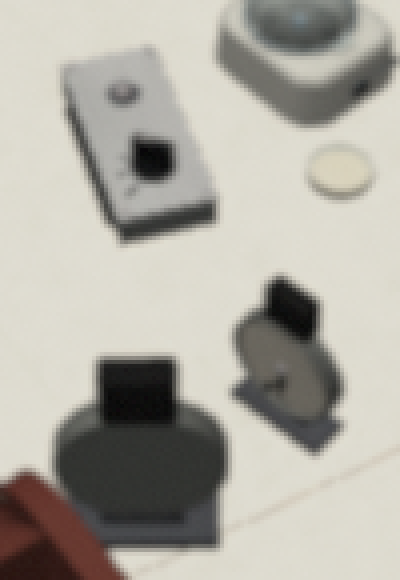

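```bash
python3 - <<'E'
from h import *
a=load('s0.png');b=load('t0.png')
S=lambda x,y:(210+(x+.5)/4-.5,150+(y+.5)/4-.5)
T=lambda x,y:(180+(x+.5)/4.8-.5,165+(y+.5)/4.8-.5)
print('g1 top',tri(a,S(294,287),b,T(633,152)))
print('g2 top',tri(a,S(137,360),b,T(712,378)))
for n,p,q in(('g1 foot w',(553,178),(568,218)),('g1 foot len',(568,218),(680,180)),('g2 foot w',(610,437),(657,470)),('g2 len',(610,437),(680,300)),('blk',(75,58),(342,103)),('blkw',(342,103),(318,228))):
    z=.036 if 'blk' in n else .012
    P,Q=onz(b,*T(*p),z),onz(b,*T(*q),z);print(n,P,Q,np.linalg.norm(P-Q))
for n,p,q in (('g1len',(235,390),(315,452)),('g1w',(315,452),(342,425)),('g2len',(88,545),(218,545))):
    P,Q=onz(a,*S(*p),0.012),onz(a,*S(*q),0.012);print('sc',n,P,Q,np.linalg.norm(P-Q))
print('blk pts: stud,knob',tri(a,S(124,92),b,T(134,126)))
# handle thickness masks
for nm,f,box in(('t',b,(185,262,290,340)),):
    g=f['img'].max(2); y0,y1,x0,x1=box
    m=(g[y0:y1,x0:x1]<22).astype(np.uint8)
    n,l,st,c=cv2.connectedComponentsWithStats(m)
    for i in range(1,n):
        if st[i,4]>15:
            pts=np.argwhere(l==i)[:,::-1].astype(np.float32)
            r=cv2.minAreaRect(pts);print(st[i],c[i]+[x0,y0],r[1],r[2])
E
```

```text
g1 top (array([ 0.5288466 , -0.1518852 ,  0.15100907]), np.float64(0.004126906496651529))
g2 top (array([ 0.37868736, -0.19148128,  0.20353881]), np.float64(0.0018133656474367253))
g1 foot w [ 0.52546673 -0.10722863  0.012     ] [ 0.49578406 -0.1177632   0.012     ] 0.03149664391857339
g1 foot len [ 0.49578406 -0.1177632   0.012     ] [ 0.52342746 -0.20067269  0.012     ] 0.08739645785098427
g2 foot w [ 0.33679715 -0.14526807  0.012     ] [ 0.31325703 -0.17857973  0.012     ] 0.04078974601339389
g2 len [ 0.33679715 -0.14526807  0.012     ] [ 0.43528892 -0.19834625  0.012     ] 0.11188351645118536
blk [0.61380856 0.2445348  0.036     ] [0.57890181 0.04765406 0.036     ] 0.1999512630499683
blkw [0.57890181 0.04765406 0.036     ] [0.4873359  0.06506954 0.036     ] 0.09320737849462928
sc g1len [ 0.49712369 -0.12626022  0.012     ] [ 0.5223979  -0.20866595  0.012     ] 0.08619449118054473
sc g1w [ 0.5223979  -0.20866595  0.012     ] [ 0.55442812 -0.19703545  0.012     ] 0.03407643277003842
sc g2len [ 0.3287329  -0.19821953  0.012     ] [ 0.41470899 -0.2454826   0.012     ] 0.09811057492548121
blk pts: stud,knob (array([0.56464676, 0.20017608, 0.03262421]), np.float64(0.002670961791450393))
[16  8 14  9 75] [312.2        197.37333333] (5.375871658325195, 14.230247497558594) 71.56504821777344
[ 30  50  15  18 161] [326.69565217 243.68322981] (8.944271087646484, 18.782970428466797) 26.56505012512207
```

The g1 gauge at top (310,201) / scene (283,242) fits: its top is at about 0.151 m, its foot is about 88 x 32 mm, and its face points toward the robot. g2 is about 0.204 m tall with a foot about 112 mm long, so it is the wrong size. The white line of the knob points at the first short line, so the selector is at 0. Next I go to the knob.

Call:
move_arm:
  rows:
    - [0,0,-0.6,0,0,6.53,0.4]
    - [0,0,-0.6,0,0,6.53,0.4]
    - [0,0,-0.6,0,0,6.53,0.4]
    - [0,0,-0.6,0,0,6.53,0.4]
    - [0,0,-0.6,0,0,6.53,0.4]
    - [0,0,-0.6,0,0,6.53,0.4]
    - [0,0,-0.6,0,0,6.53,0.4]
    - [0,0,-0.6,0,0,6.53,0.4]
    - [0,0,-0.6,0,0,6.53,0.4]
    - [0,0,-0.6,0,0,6.53,0.4]

```text
time: 0.93
tool_pos: [0.1629, -0.6031, 0.3098]
tool_rot: [-0.001, 0.904, -0.427, -0.0]
contact_force: [-0.2, -0.0, -0.1]
gripper_width: 0.699
grasp_force: 0.0
```

Call:
move_arm:
  rows:
    - [-1.16,-2.86,0,0,0,0,0.4]
    - [-1.16,-2.86,0,0,0,0,0.4]
    - [-1.16,-2.86,0,0,0,0,0.4]
    - [-1.16,-2.86,0,0,0,0,0.4]
    - [-1.16,-2.86,0,0,0,0,0.4]
    - [-1.16,-2.86,0,0,0,0,0.4]
    - [-1.16,-2.86,0,0,0,0,0.4]
    - [-1.16,-2.86,0,0,0,0,0.4]
    - [-1.16,-2.86,0,0,0,0,0.4]
    - [-1.16,-2.86,0,0,0,0,0.4]
    - [-1.16,-2.86,0,0,0,0,0.4]
    - [-1.16,-2.86,0,0,0,0,0.4]
    - [-1.16,-2.86,0,0,0,0,0.4]

```text
time: 2.02
tool_pos: [0.3522, -0.2479, 0.3099]
tool_rot: [-0.0, 0.906, -0.424, -0.0]
contact_force: [0.1, 0.2, 0.6]
gripper_width: 0.701
grasp_force: 0.0
```

```bash
python3 - <<'E'
from h import *
b=load('t0.png');a=load('s0.png')
T=lambda x,y:(180+(x+.5)/4.8-.5,165+(y+.5)/4.8-.5)
for f,box in((b,(180,215,218,250)),(a,(170,205,230,262))):
    y0,y1,x0,x1=box; g=f['img'].max(2); m=(g[y0:y1,x0:x1]<(40 if f is b else 60)).astype(np.uint8)
    n,l,st,c=cv2.connectedComponentsWithStats(m); i=1+np.argmax(st[1:,4]);print(st[i],c[i]+[x0,y0], [onz(f,*(c[i]+[x0,y0]),z)[:2] for z in(.04,.055,.07)])
# block top plate by mask in top view
g=b['img'].astype(int); 
y=np.deg2rad(-10.05);R=np.array([[np.cos(y),-np.sin(y)],[np.sin(y),np.cos(y)]])
c=np.array([.5515,.1543])
for q in((45,100),(45,-100),(-45,-100),(-45,100)):
    print(q,proj(b,np.r_[c+R@np.array(q)/1e3,.036]),proj(a,np.r_[c+R@np.array(q)/1e3,.036]))
print('stud',c+R@[0,.045],onz(b,*T(134,126),.044)); print('knob',c+R@[0,-.05])
print([T(*p) for p in((75,58),(342,103),(318,228),(52,175))])
E
```

```text
[11 11 11 11 84] [234.26190476 195.92857143] [array([0.54381918, 0.10547375]), array([0.54189487, 0.10413602]), array([0.53997056, 0.10279829])]
[14 15  9 10 71] [247.81690141 189.54929577] [array([0.54624032, 0.10640071]), array([0.53993064, 0.09386445]), array([0.53362096, 0.0813282 ])]
(45, 100) [[195.11947373 176.84097397]] [[246.32490471 160.15119444]]
(45, -100) [[250.76101589 186.21592328]] [[263.9909269  197.86851558]]
(-45, -100) [[246.25216281 211.4126689 ]] [[239.07039942 204.21394159]]
(-45, 100) [[190.12734529 201.78180808]] [[223.07093727 165.62309336]]
stud [0.55935284 0.19860951] [0.56177541 0.19883198 0.044     ]
knob [0.54277462 0.10506721]
[(195.22916666666666, 176.6875), (250.85416666666669, 186.0625), (245.85416666666669, 212.10416666666669), (190.4375, 201.0625)]
```

Call:
move_arm:
  rows:
    - [-1.24,-3.1,0,0,0,0,0.3]
    - [-1.24,-3.1,0,0,0,0,0.3]
    - [-1.24,-3.1,0,0,0,0,0.3]
    - [-1.24,-3.1,0,0,0,0,0.3]
    - [-1.24,-3.1,0,0,0,0,0.3]
    - [-1.24,-3.1,0,0,0,0,0.3]
    - [-1.24,-3.1,0,0,0,0,0.3]
    - [-1.24,-3.1,0,0,0,0,0.3]
    - [-1.24,-3.1,0,0,0,0,0.3]
    - [-1.24,-3.1,0,0,0,0,0.3]
    - [-1.24,-3.1,0,0,0,0,0.3]
    - [-1.24,-3.1,0,0,0,0,0.3]
    - [0,0,3,0,0,0,0.3]
    - [0,0,3,0,0,0,0.3]
    - [0,0,3,0,0,0,0.3]
    - [0,0,3,0,0,0,0.3]
    - [0,0,3,0,0,0,0.3]
    - [0,0,3,0,0,0,0.3]
    - [0,0,0,0,0,0,0.3]

```text
time: 3.6
tool_pos: [0.5373, 0.1028, 0.1225]
tool_rot: [0.003, 0.906, -0.424, -0.006]
contact_force: [-2.1, 0.3, -1.7]
gripper_width: 0.651
grasp_force: 0.0
```

Call:
move_arm:
  rows:
    - [0.0,0.0,0,0,0,0,0.3]
    - [0,0,0,0,0,0,0.3]

```text
time: 3.77
tool_pos: [0.5434, 0.1031, 0.1319]
tool_rot: [-0.0, 0.906, -0.424, 0.001]
contact_force: [-0.5, -0.7, 1.0]
gripper_width: 0.651
grasp_force: 0.0
```

Call:
move_arm:
  rows:
    - [-0.15,-0.1,1.5,0,0,0,0.3]
    - [0,0,1.5,0,0,0,0.3]
    - [0,0,1.5,0,0,0,0.3]
    - [0,0,1.5,0,0,0,0.3]
    - [0,0,0.6,0,0,0,0.3]
    - [0,0,0,0,0,0,-1]
    - [0,0,0,0,0,0,-1]
    - [0,0,0,0,0,0,-1]
    - [0,0,0,0,0,0,-1]
    - [0,0,0,0,0,0,-1]
    - [0,0,0,0,0,0,-1]

```text
time: 4.68
tool_pos: [0.5433, 0.1046, 0.0665]
tool_rot: [-0.0, 0.906, -0.424, 0.001]
contact_force: [-2.4, -1.7, 6.2]
gripper_width: 0.128
grasp_force: 59.9
```

Call:
move_arm:
  rows:
    - [0,0,0,0,0,-5,-1]
    - [0,0,0,0,0,-5,-1]
    - [0,0,0,0,0,-5,-1]
    - [0,0,0,0,0,-5,-1]
    - [0,0,0,0,0,-5,-1]
    - [0,0,0,0,0,-5,-1]
    - [0,0,0,0,0,-5,-1]
    - [0,0,0,0,0,-5,-1]
    - [0,0,0,0,0,-5,-1]
    - [0,0,0,0,0,-5,-1]
    - [0,0,0,0,0,-5,-1]
    - [0,0,0,0,0,-5,-1]
    - [0,0,0,0,0,-5,-1]
    - [0,0,0,0,0,-5,-1]
    - [0,0,0,0,0,-5,-1]
    - [0,0,0,0,0,-5,-1]
    - [0,0,0,0,0,-1,-1]
    - [0,0,0,0,0,0,-1]
    - [0,0,0,0,0,0,-1]

```text
time: 6.27
tool_pos: [0.543, 0.1037, 0.0664]
tool_rot: [0.001, 0.964, 0.266, 0.0]
contact_force: [-4.3, -4.5, 6.9]
gripper_width: 0.125
grasp_force: 63.9
```

```bash
python3 - <<'E'
from h import *
s=manip.state();print(s['ft_torque'],s['joint_pos'],s['tool_rot'])
E
```

```text
[-0.74684845  0.77640416 -0.19211042] [ 0.05521547  0.07050843  1.92090524 -0.00261842  1.14939985  1.08944236] [1.25024486e-03 9.64084268e-01 2.65593569e-01 1.28081490e-04]
```

Call:
move_arm:
  rows:
    - [0,0,0,0,0,0,0.3]
    - [0,0,0,0,0,0,0.3]
    - [0,0,0,0,0,0,0.3]
    - [0,0,-1.5,0,0,0,0.3]
    - [0,0,-3,0,0,0,0.3]
    - [0,0,-3,0,0,0,0.3]
    - [0,0,-2,0,0,-6.4,0.3]
    - [0,0,-2,0,0,-6.4,0.3]
    - [0,0,-2,0,0,-6.4,0.3]
    - [0,0,-2,0,0,-6.4,0.3]
    - [0,0,-2,0,0,-6.4,0.3]
    - [0,0,-1,0,0,-6.4,0.3]
    - [0,0,0,0,0,-6.4,0.3]
    - [0,0,0,0,0,-6.4,0.3]
    - [0,0,0,0,0,-6.4,0.3]
    - [0,0,0,0,0,-6.4,0.3]
    - [0,0,0,0,0,-6.4,0.3]
    - [0,0,0,0,0,-6.8,0.3]
    - [0,0,0,0,0,0,0.3]

```text
time: 7.85
tool_pos: [0.5422, 0.1051, 0.2492]
tool_rot: [-0.0, 0.587, 0.81, 0.0]
contact_force: [-0.1, 0.3, -0.4]
gripper_width: 0.653
grasp_force: 0.0
```

```bash
python3 - <<'E'
from h import *
a=grab('scene','s1.png');b=grab('top','t1.png')
c2=cv2.resize(a['img'][150:275,210:330],None,fx=4,fy=4,interpolation=3)
c1=cv2.resize(b['img'][170:225,180:345],None,fx=3,fy=3,interpolation=3)
o=np.zeros((500+165,495,3),np.uint8); o[:500,:480]=c2; o[500:665,:495]=c1
cv2.imwrite('pics/c3.png',cv2.resize(o,None,fx=.9,fy=.9))
s=manip.state();print(s['tool_pos'],s['tool_rot'],s['joint_pos'],s['time'])
E
```

```text
[0.54225881 0.10497377 0.24927561] [-3.51894284e-05  5.88806896e-01  8.08273735e-01  8.47293726e-05] [ 5.63888530e-02 -1.20306112e-01  1.78346232e+00  1.76460592e-04
  1.47838357e+00 -2.55259884e-01] 7.95
```

View pics/c3.png

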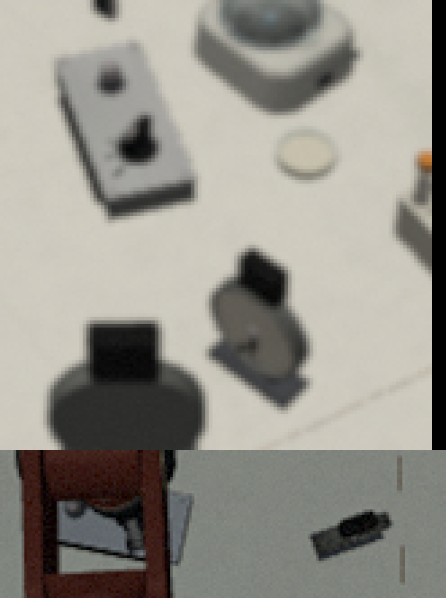

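Scene (110,75): the stud is raised. Knob (138,145): its line points at the long mark. Selector done. Gauge next.

Call:
move_arm:
  rows:
    - [-3.03,-1.18,0,0,0,0,0.3]
    - [-3.03,-1.18,0,0,0,0,0.3]
    - [-3.03,-1.18,0,0,0,0,0.3]
    - [-3.03,-1.18,0,0,0,0,0.3]
    - [-3.03,-1.18,0,0,0,0,0.3]
    - [-3.03,-1.18,0,0,0,0,0.3]
    - [-3.03,-1.18,0,0,0,0,0.3]
    - [-3.03,-1.18,0,0,0,0,0.3]
    - [0,0,0,0,0,0,0.3]
    - [0,0,0,0,0,0,0.3]
    - [0,0,1,0,0,0,0.3]
    - [0,0,2,0,0,0,0.3]
    - [0,0,2,0,0,0,0.3]
    - [0,0,0,0,0,0,0.3]
    - [0,0,0,0,0,0,0.3]

```text
time: 9.2
tool_pos: [0.5266, -0.1532, 0.1974]
tool_rot: [-0.002, 0.587, 0.809, -0.0]
contact_force: [0.6, 0.1, -0.3]
gripper_width: 0.647
grasp_force: 0.0
```

```bash
python3 - <<'E'
from h import *
a=grab('scene','s2.png')
c2=cv2.resize(a['img'][180:280,240:330],None,fx=6,fy=6,interpolation=3)
cv2.imwrite('pics/c4.png',c2)
s=manip.state();print(s['tool_pos'],s['tool_rot'])
E
```

```text
[ 0.52748663 -0.1537763   0.19913489] [-3.91710576e-04  5.87222517e-01  8.09425452e-01  3.43270901e-06]
```

View pics/c4.png

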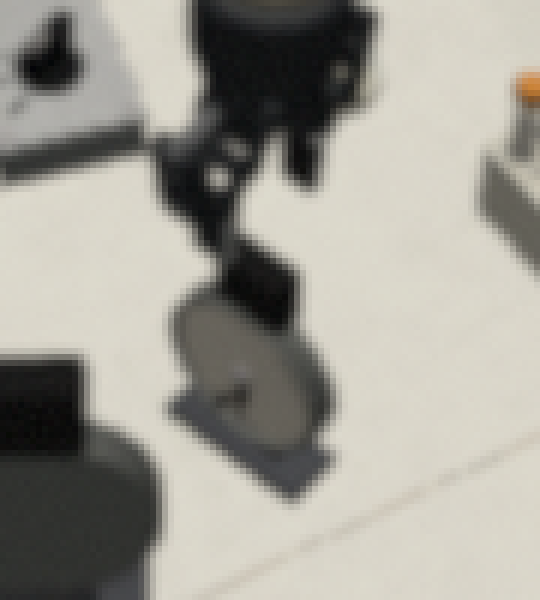

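Call:
move_arm:
  rows:
    - [0,0,1.2,0,0,0,0.3]
    - [0,0,1.2,0,0,0,0.3]
    - [0,0,1.2,0,0,0,0.3]
    - [0,0,1.2,0,0,0,0.3]
    - [0,0,1.0,0,0,0,0.3]
    - [0,0,0,0,0,0,-1]
    - [0,0,0,0,0,0,-1]
    - [0,0,0,0,0,0,-1]
    - [0,0,0,0,0,0,-1]
    - [0,0,0,0,0,0,-1]
    - [0,0,0,0,0,0,-1]

```text
time: 10.17
tool_pos: [0.5275, -0.1549, 0.1415]
tool_rot: [0.0, 0.588, 0.809, 0.0]
contact_force: [0.3, -0.5, -2.1]
gripper_width: 0.222
grasp_force: 60.4
```

Call:
move_arm:
  rows:
    - [0,0,-0.5,0,0,0,-1]
    - [0,0,-1.5,0,0,0,-1]
    - [0,0,-2.5,0,0,0,-1]
    - [0,0,-3,0,0,0,-1]
    - [0,0,-3,0,0,0,-1]
    - [0,0,-3,0,0,0,-1]
    - [0,0,-3,0,0,0,-1]
    - [0,0,-3,0,0,0,-1]
    - [0,0,-2.5,0,0,0,-1]
    - [0,0,-1.5,0,0,0,-1]
    - [0,0,-0.5,0,0,0,-1]
    - [0,0,0,0,0,0,-1]

```text
time: 11.17
tool_pos: [0.5278, -0.155, 0.3826]
tool_rot: [0.001, 0.588, 0.809, 0.0]
contact_force: [-0.1, 0.4, -3.2]
gripper_width: 0.219
grasp_force: 60.3
```

Call:
move_arm:
  rows:
    - [-0.8,-1.3,-0.8,0,0,0,-1]
    - [-1.46,-2.49,-1.5,0,0,0,-1]
    - [-1.46,-2.49,-1.5,0,0,0,-1]
    - [-1.46,-2.49,-1.5,0,0,0,-1]
    - [-1.46,-2.49,-1.5,0,0,0,-1]
    - [-1.46,-2.49,-1.5,0,0,0,-1]
    - [-1.46,-2.49,-1.5,0,0,0,-1]
    - [-1.46,-2.49,-1.5,0,0,0,-1]
    - [-1.46,-2.49,-1.5,0,0,0,-1]
    - [-1.46,-2.49,-1.5,0,0,0,-1]
    - [-1.46,-2.49,-1.5,0,0,0,-1]
    - [-1.46,-2.49,-1.5,0,0,0,-1]
    - [-1.46,-2.49,-1.5,0,0,0,-1]
    - [-1.46,-2.49,-1.5,0,0,0,-1]
    - [-1.46,-2.49,-1.5,0,0,0,-1]
    - [-1.46,-2.49,-1.5,0,0,0,-1]
    - [-0.8,-1.3,-0.8,0,0,0,-1]

```text
time: 12.58
tool_pos: [0.2183, -0.5044, 0.6205]
tool_rot: [-0.002, 0.589, 0.808, 0.001]
contact_force: [0.3, 0.0, -2.7]
gripper_width: 0.226
grasp_force: 60.2
```

Call:
move_arm:
  rows:
    - [0,0,0,0,0,-3,-1]
    - [0,0,0,0,0,-5,-1]
    - [0,0,0,0,0,-5,-1]
    - [0,0,0,0,0,-5,-1]
    - [0,0,0,0,0,-5,-1]
    - [0,0,0,0,0,-5,-1]
    - [0,0,0,0,0,-5,-1]
    - [0,0,0,0,0,-5,-1]
    - [0,0,0,0,0,-5,-1]
    - [0,0,0,0,0,-3,-1]
    - [0,0,0,0,0,-2,-1]
    - [0,0,0,0,0,0,-1]
    - [0,0,0,0,0,0,-1]
    - [0,0,0,0,0,0,-1]
    - [0,0,0,0,0,0,-1]
    - [0,0,0,0,0,0,-1]
    - [0,0,0,0,0,0,-1]
    - [0,0,0,0,0,0,-1]
    - [0,0,0,0,0,0,-1]
    - [0,0,0,0,0,0,-1]

```text
time: 14.25
tool_pos: [0.2202, -0.5019, 0.6224]
tool_rot: [0.0, 0.208, 0.978, -0.0]
contact_force: [0.7, 0.1, -1.6]
gripper_width: 0.226
grasp_force: 60.2
```

```bash
python3 - <<'E'
from h import *
fs=[grab('scene') for _ in range(4)]
a=grab('scene','s3.png'); a['img']=np.mean([f['img'].astype(float) for f in fs]+[a['img']],0).astype(np.uint8)
s=manip.state();p=s['tool_pos'];print(p,s['tool_rot'],s['joint_pos'],s['time'])
u,v=proj(a,p-[0,0,.072])[0].astype(int);print(u,v)
np.savez('pics/s3.npz',**a)
c=a['img'][max(v-60,0):v+60,max(u-60,0):u+60]; cv2.imwrite('pics/c5.png',cv2.resize(c,None,fx=5,fy=5,interpolation=3))
E
```

```text
[ 0.22022035 -0.50192129  0.62233173] [-1.12721564e-07  2.07797132e-01  9.78171944e-01 -2.25003838e-05] [-1.29311481e+00 -7.95047141e-02  1.13067937e+00 -2.44908367e-05
  2.09037834e+00 -2.44527851e+00] 14.5
240 280
```

View pics/c5.png

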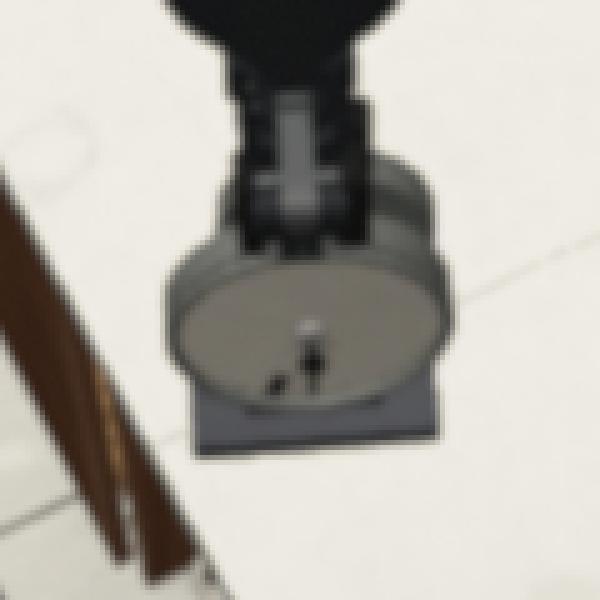

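The picture shows the gauge face on. The pivot is at crop (311,328), the pointer hangs to (314,392), and the index tab is at (278,384) on the gauge's +y side.

```bash
python3 - <<'E'
from h import *
a=dict(np.load('pics/s3.npz')); p=np.array([.22022,-.50192,.62233])
x=np.array([np.cos(np.deg2rad(66)),np.sin(np.deg2rad(66)),0]);y=np.array([-x[1],x[0],0])
def face(u,v,off=-.009):
    o=p-[0,0,.072]+off*x; c,d=ray(a,u,v); P=c+d*((o-c)@x)/(d@x); return np.array([(P-o)@y,P[2]-o[2]])*1e3
W=lambda X,Y:(180+(X+.5)/5-.5,220+(Y+.5)/5-.5)
for n,q in(('pivot',(311,328)),('tip',(314,392)),('tab',(278,384)),('rimL',(178,330)),('rimR',(443,310)),('rimbot',(313,408)),('footL',(195,455)),('footR',(438,438))):
    print(n,face(*W(*q)))
g=a['img'].max(2)[285:302,230:248]; print(g)
# rectify face: 10px/mm? 4 px/mm
yy,zz=np.meshgrid(np.arange(30,-30,-.25),np.arange(10,-52,-.25))
o=p-[0,0,.072]-.009*x; X=o+yy[...,None]/1e3*y+zz[...,None]/1e3*np.array([0,0,1])
m=proj(a,X.reshape(-1,3)).reshape(yy.shape+(2,)).astype(np.float32)
r=cv2.remap(a['img'],m[...,0],m[...,1],cv2.INTER_CUBIC)
cv2.imwrite('pics/rect.png',cv2.resize(r,None,fx=2.4,fy=2.4))
d=np.clip(75-r.max(2).astype(float),0,None)
n,l,st,c=cv2.connectedComponentsWithStats((d>0).astype(np.uint8))
for i in range(1,n):
    if st[i,4]>60:
        k=l==i; print(st[i],(yy[k]*d[k]).sum()/d[k].sum(),(zz[k]*d[k]).sum()/d[k].sum(),cv2.fitLine(np.c_[yy[k],zz[k]].astype(np.float32),2,0,.01,.01).ravel())
E
```

```text
pivot [-2.32093213 -1.17353837]
tip [ -2.10705322 -44.01528633]
tab [ 10.36974246 -36.69493471]
rimL [42.62197602  3.56268384]
rimR [-47.39601078   4.18969673]
rimbot [ -1.42511918 -55.19143358]
footL [ 42.704585   -83.11682882]
footR [-46.68085913 -83.8345265 ]
[[115 115 114 115 115 115 114 114 115 124 138 145 142 131 118 113 113 114]
 [116 115 115 116 115 116 115 113 114 121 129 129 122 114 109 108 111 114]
 [116 116 115 116 116 115 115 114 112 110 106 100  94  94  97 103 110 112]
 [116 116 117 116 116 116 115 113 109 102  91  79  75  81  91  99 106 111]
 [116 117 117 117 116 116 115 112 109 102  87  69  61  73  89  99 106 111]
 [117 117 117 117 116 115 114 112 110 103  87  63  47  61  82  99 109 113]
 [116 116 116 116 116 115 114 114 111 100  77  50  34  44  69  94 109 114]
 [117 116 116 116 115 115 115 115 109  92  63  35  20  28  56  89 108 114]
 [116 117 116 116 113 111 111 113 109  93  65  39  25  34  61  91 109 114]
 [116 116 116 111 104  97  97 101 105  99  84  61  44  55  80 101 112 114]
 [116 116 113 104  87  71  71  85 101 107 100  81  62  74  97 109 113 115]
 [115 115 11
[... 216 characters left out ...]
01  99  95  88  81  83  95 104 109 111 109 105 103 108 116 118 117 115]
 [ 85  87  90  92  92  94 100 105 107 109 110 109 109 112 114 112 108 103]
 [ 65  68  74  77  80  83  86  89  92  93  94  94  96  96  95  92  88  85]]
[ 112   81   34  126 2495] -2.1653943217665614 -23.942163136547993 [ 9.1884788e-03 -9.9995780e-01 -2.1214428e+00 -2.4137976e+01]
[  63  166   28   54 1050] 10.921727172717272 -37.99060781078108 [  0.25628588  -0.966601    10.925952   -38.044285  ]
[ 26 237  28  11 231] 20.710846084608463 -51.00157515751575 [  0.9862335    0.16535883  20.862555   -50.67749   ]
[206 241  20   7  98] -24.240359897172237 -51.348971722365036 [  0.9956922   -0.09272008 -24.262754   -51.19388   ]
```

View pics/rect.png

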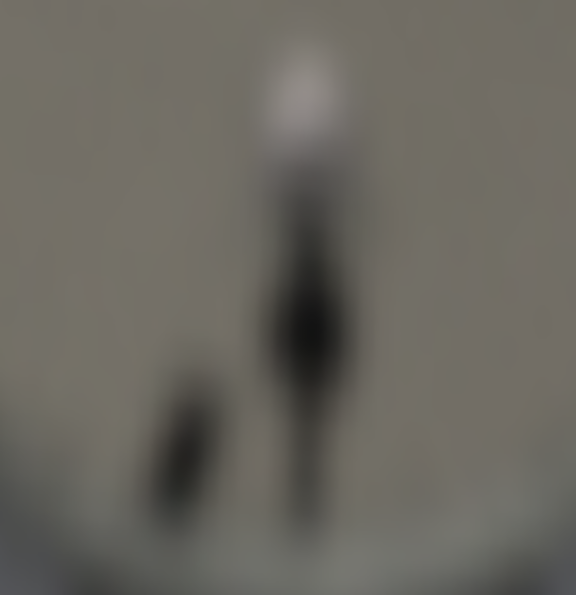

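Index angle: the lateral offset of 13.1 mm at 40 mm gives about 0.33 rad (18.9°). The gauge centre sits about 2 mm toward -y from the TCP. I carry it over to the stud at the same yaw and then tilt.

Call:
move_arm:
  rows:
    - [0.05,1.6,0.4,0,0,0,-1]
    - [0.11,3.24,0.92,0,0,0,-1]
    - [0.11,3.24,0.92,0,0,0,-1]
    - [0.11,3.24,0.92,0,0,0,-1]
    - [0.11,3.24,0.92,0,0,0,-1]
    - [0.11,3.24,0.92,0,0,0,-1]
    - [0.11,3.24,0.92,0,0,0,-1]
    - [0.11,3.24,0.92,0,0,0,-1]
    - [0.11,3.24,0.92,0,0,0,-1]
    - [0.11,3.24,0.92,0,0,0,-1]
    - [0.11,3.24,0.92,0,0,0,-1]
    - [0.11,3.24,0.92,0,0,0,-1]
    - [0.11,3.24,0.92,0,0,0,-1]

```text
time: 15.58
tool_pos: [0.3723, -0.1249, 0.5077]
tool_rot: [0.001, 0.208, 0.978, -0.0]
contact_force: [0.4, -0.8, -1.8]
gripper_width: 0.224
grasp_force: 60.3
```

Call:
move_arm:
  rows:
    - [0.11,3.24,0.92,0,0,0,-1]
    - [0.11,3.24,0.92,0,0,0,-1]
    - [0.11,3.24,0.92,0,0,0,-1]
    - [0.11,3.24,0.92,0,0,0,-1]
    - [0.11,3.24,0.92,0,0,0,-1]
    - [0.11,3.24,0.92,0,0,0,-1]
    - [0.11,3.24,0.92,0,0,0,-1]
    - [0.11,3.24,0.92,0,0,0,-1]
    - [0.11,3.24,0.92,0,0,0,-1]
    - [0.11,3.24,0.92,0,0,0,-1]
    - [0.11,3.24,0.92,0,0,0,-1]
    - [0.05,1.6,0.4,0,0,0,-1]
    - [0,0,0,0,-2.9,0,-1]
    - [0,0,0,0,-4,0,-1]
    - [0,0,0,0,-4,0,-1]
    - [0,0,0,0,-4,0,-1]
    - [0,0,0,0,-4,0,-1]
    - [0,0,0,0,0,0,-1]
    - [0,0,0,0,0,0,-1]

```text
time: 17.17
tool_pos: [0.5113, 0.2193, 0.4025]
tool_rot: [0.16, 0.204, 0.965, -0.034]
contact_force: [-0.9, 0.1, -2.4]
gripper_width: 0.223
grasp_force: 60.3
```

```bash
cat > st.py <<'E'
from h import *
from scipy.spatial.transform import Rotation as Ro
def rep(goal=None):
    s=manip.state();q=s['tool_rot'];R=Ro.from_quat(np.r_[q[1:],q[0]]).as_matrix()
    print(s['tool_pos'],s['contact_force'],s['time']);print(R.round(4))
    if goal is not None: print('shift cm',(R.T@(goal-s['tool_pos'])*100).round(2))
    return s,R
E
python3 -c "
from st import *
rep(np.array([.5126,.2192,.2257]))"
```

```text
[0.51134291 0.21928565 0.40247372] [-0.9383806   0.10662397 -2.37896579] 17.1667
[[-8.654e-01  4.055e-01  2.943e-01]
 [ 3.839e-01  9.141e-01 -1.307e-01]
 [-3.220e-01 -1.000e-04 -9.467e-01]]
shift cm [ 5.58  0.04 16.77]
```

Call:
move_arm:
  rows:
    - [0.4,0,1.2,0,0,0,-1]
    - [0.8,0,2.4,0,0,0,-1]
    - [0.9,0,2.7,0,0,0,-1]
    - [0.9,0,2.7,0,0,0,-1]
    - [0.9,0,2.7,0,0,0,-1]
    - [0.8,0,2.4,0,0,0,-1]
    - [0.5,0,1.6,0,0,0,-1]
    - [0.3,0,0.9,0,0,0,-1]
    - [0.1,0,0.2,0,0,0,-1]
    - [0,0,0,0,0,0,-1]
    - [0,0,0,0,0,0,-1]
    - [0,0,0,0,0,0,-1]
    - [0,0,0,0,0,0,-1]
    - [0,0,0,0,0,0,-1]
    - [0,0,0,0,0,0,-1]
    - [0,0,0,0,0,0,-1]

```text
time: 18.5
tool_pos: [0.5136, 0.2184, 0.2261]
tool_rot: [0.161, 0.205, 0.965, -0.034]
contact_force: [-0.5, -0.0, -2.2]
gripper_width: 0.224
grasp_force: 60.2
```

```bash
python3 - <<'E'
from st import *
s,R=rep(np.array([.5126,.2192,.1957]))
a=grab('scene','s4.png');t=grab('top')
p=s['tool_pos']-0.0+R@[0,0,.09]
u,v=proj(a,p)[0].astype(int);print(u,v)
c=a['img'][v-50:v+50,u-50:u+50]
cv2.imwrite('pics/c6.png',cv2.resize(c,None,fx=6,fy=6,interpolation=3))
E
```

```text
[0.5135618  0.21836553 0.22610047] [-0.47090211 -0.03288182 -2.22988818] 18.5
[[-8.642e-01  4.064e-01  2.966e-01]
 [ 3.846e-01  9.137e-01 -1.314e-01]
 [-3.244e-01  5.000e-04 -9.459e-01]]
shift cm [1.1  0.04 2.84]
232 151
```

View pics/c6.png

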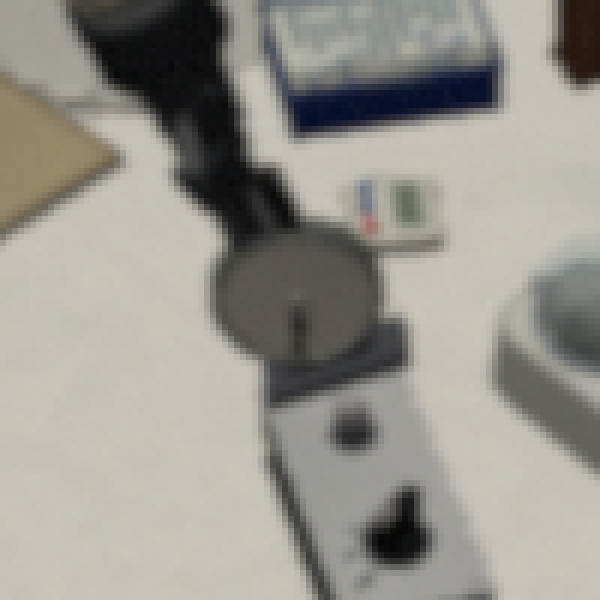

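```bash
python3 - <<'E'
from st import *
a=load('s4.png'); s,R=rep()
W=lambda u,v:((u-182)*6+3,(v-101)*6+3)
for z in(.066,.051,.036): print('stud',z,W(*proj(a,[.559,.1986,z])[0]))
gx,gy,gz=R[:,1],R[:,0],-R[:,2]; O=s['tool_pos']-.1415*gz-.0022*gy
print('O',O)
for n,q in(('frontleft',(-18,45,0)),('frontright',(-18,-45,0)),('frtop',(-18,-45,12)),('pivot',(-9,0,68))):
    print(n,W(*proj(a,O+gx*q[0]/1e3+gy*q[1]/1e3+gz*q[2]/1e3)[0]))
E
```

```text
[0.51343158 0.21831559 0.22575562] [-0.55937167  0.60820602 -1.84747773] 18.6
[[-8.644e-01  4.064e-01  2.961e-01]
 [ 3.846e-01  9.137e-01 -1.316e-01]
 [-3.240e-01  2.000e-04 -9.461e-01]]
stud 0.066 (np.float64(343.6248133340599), np.float64(398.29841223819943))
stud 0.051 (np.float64(344.4652656944048), np.float64(416.2247786695851))
stud 0.036 (np.float64(345.2955976812579), np.float64(433.9216585837742))
O [0.55723218 0.19885368 0.09260221]
frontleft (np.float64(269.5942080649696), np.float64(410.08769340367))
frontright (np.float64(413.0253097539633), np.float64(365.2951994385008))
frtop (np.float64(406.02806813074164), np.float64(351.4725481596596))
pivot (np.float64(297.6677919753971), np.float64(298.054915717978))
```

Call:
move_arm:
  rows:
    - [-0.2,0,0.07,0,0,0,-1]
    - [-0.18,0,0.06,0,0,0,-1]
    - [0.13,0,0.38,0,0,0,-1]
    - [0.13,0,0.38,0,0,0,-1]
    - [0.13,0,0.38,0,0,0,-1]
    - [0.13,0,0.38,0,0,0,-1]
    - [0.1,0,0.28,0,0,0,-1]
    - [0.06,0,0.19,0,0,0,-1]
    - [0.03,0,0.1,0,0,0,-1]
    - [0,0,0,0,0,0,-1]
    - [0,0,0,0,0,0,-1]
    - [0,0,0,0,0,0,-1]

```text
time: 19.6
tool_pos: [0.5173, 0.2167, 0.2039]
tool_rot: [0.161, 0.205, 0.965, -0.034]
contact_force: [0.1, 0.2, -2.5]
gripper_width: 0.223
grasp_force: 60.3
```

```bash
python3 -c "
from st import *
for _ in range(4): grab('top'); s,R=rep()"
```

```text
[0.51731414 0.21669161 0.20391021] [ 0.06012627 -0.17562712 -2.84064417] 19.65
[[-8.642e-01  4.065e-01  2.964e-01]
 [ 3.846e-01  9.137e-01 -1.315e-01]
 [-3.243e-01  4.000e-04 -9.460e-01]]
[0.51732419 0.21666723 0.20389811] [ 0.35316558 -0.98614057 -2.92475596] 19.7
[[-8.642e-01  4.065e-01  2.964e-01]
 [ 3.847e-01  9.136e-01 -1.315e-01]
 [-3.243e-01  4.000e-04 -9.460e-01]]
[0.51729741 0.21667735 0.20389254] [ 0.57263331  0.09780648 -2.25208424] 19.75
[[-8.642e-01  4.065e-01  2.965e-01]
 [ 3.846e-01  9.137e-01 -1.315e-01]
 [-3.243e-01  4.000e-04 -9.460e-01]]
[0.51725691 0.21665829 0.20380293] [-0.50764445 -0.09765731 -3.08400364] 19.8
[[-8.643e-01  4.065e-01  2.963e-01]
 [ 3.846e-01  9.137e-01 -1.315e-01]
 [-3.242e-01  3.000e-04 -9.460e-01]]
```

Not yet in contact (about 5 mm to go). I'll step down gently.

Call:
move_arm:
  rows:
    - [0.06,0,0.19,0,0,0,-1]
    - [0.06,0,0.19,0,0,0,-1]
    - [0.03,0,0.1,0,0,0,-1]
    - [0,0,0,0,0,0,-1]
    - [0,0,0,0,0,0,-1]
    - [0,0,0,0,0,0,-1]

```text
time: 20.3
tool_pos: [0.5173, 0.2166, 0.1986]
tool_rot: [0.161, 0.205, 0.965, -0.034]
contact_force: [0.6, 0.5, -0.7]
gripper_width: 0.226
grasp_force: 60.5
```

Call:
move_arm:
  rows:
    - [0.03,0,0.1,0,0,0,-1]
    - [0.03,0,0.1,0,0,0,-1]
    - [0,0,0,0,0,0,-1]
    - [0,0,0,0,0,0,-1]

```text
time: 20.63
tool_pos: [0.5175, 0.2166, 0.1969]
tool_rot: [0.161, 0.205, 0.965, -0.034]
contact_force: [-2.1, -0.1, 2.4]
gripper_width: 0.222
grasp_force: 60.9
```

Call:
move_arm:
  rows:
    - [0.01,0,0.04,0,0,0,-1]
    - [0,0,0,0,0,0,-1]
    - [0,0,0,0,0,0,-1]
    - [0,0,0,0,0,0,-1]
    - [0,0,0,0,0,0,-1]
    - [0,0,0,0,0,0,-1]
    - [0,0,0,0,0,0,-1]
    - [0,0,0,0,0,0,-1]
    - [0,0,0,0,0,0,-1]
    - [0,0,0,0,0,0,-1]
    - [0,0,0,0,0,0,-1]
    - [0,0,0,0,0,0,-1]
    - [0,0,0,0,0,0,-1]
    - [0,0,0,0,0,0,-1]
    - [0,0,0,0,0,0,-1]

```text
time: 21.88
tool_pos: [0.5175, 0.2165, 0.1961]
tool_rot: [0.161, 0.205, 0.965, -0.034]
contact_force: [-2.9, 1.0, 2.8]
gripper_width: 0.223
grasp_force: 61.2
```

```bash
python3 - <<'E'
from st import *
fs=[]; F=[]
for i in range(12): fs.append(grab('scene')); F.append(manip.state()['contact_force'])
print('F',np.mean(F,0))
s,R=rep(); a=fs[0]; img=np.mean([f['img'].astype(float) for f in fs],0).astype(np.uint8)
gx,gy,gz=R[:,1],R[:,0],-R[:,2]; O=s['tool_pos']-.1415*gz-.0022*gy+.068*gz-.009*gx
yy,zz=np.meshgrid(np.arange(52,-52,-.25),np.arange(52,-90,-.25))
m=proj(a,(O+yy[...,None]/1e3*gy+zz[...,None]/1e3*gz).reshape(-1,3)).reshape(yy.shape+(2,)).astype(np.float32)
r=cv2.remap(img,m[...,0],m[...,1],cv2.INTER_CUBIC)
u,v=proj(a,O)[0].astype(int); c=cv2.resize(img[v-30:v+40,u-40:u+40],None,fx=5,fy=5,interpolation=3)
o=np.zeros((568,818,3),np.uint8); o[:,:416]=r; o[:350,418:818]=c
cv2.imwrite('pics/c7.png',o[:,:800])
g=r.max(2); 
for z in range(-10,-50,-4):
    row=g[int((52-z)*4)].astype(float); w=np.clip(np.median(row[100:316])-8-row,0,None)[120:300]; ys=yy[0][120:300]
    print(z,(w*ys).sum()/max(w.sum(),1), (w>25).sum()/4)
E
```

```text
F [-1.78410704  0.71493106  2.76349907]
[0.51743298 0.21655105 0.19606948] [-2.25775804  1.03464623  2.89238549] 22.4833
[[-8.644e-01  4.065e-01  2.961e-01]
 [ 3.846e-01  9.137e-01 -1.316e-01]
 [-3.240e-01  1.000e-04 -9.461e-01]]
-10 3.517105263157895 0.0
-14 4.971509971509971 0.0
-18 6.546108291032149 5.75
-22 7.757216494845361 7.25
-26 8.9373973727422 6.0
-30 10.65661938534279 2.0
-34 12.437323943661973 0.0
-38 14.03312629399586 0.0
-42 14.294897959183674 0.0
-46 -21.338942307692307 0.0
```

View pics/c7.png

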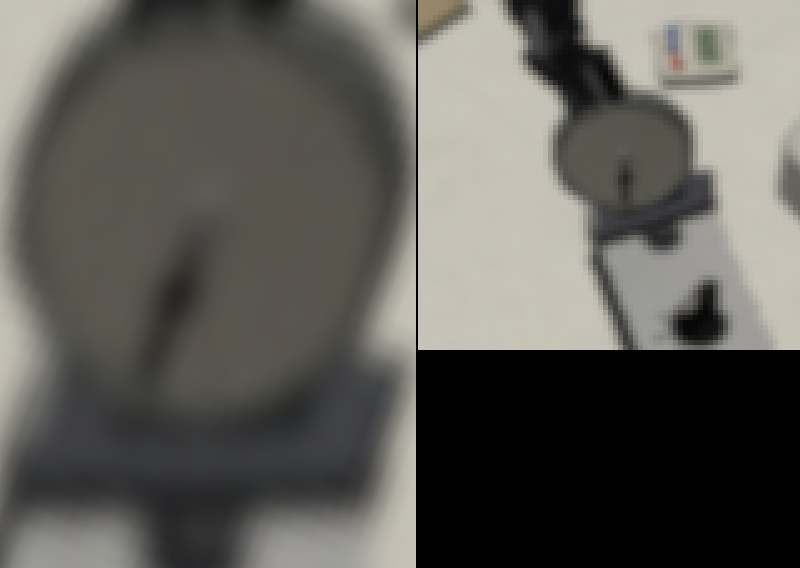

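The pointer runs straight over the tab in one line, with no separate tab visible. The stud sits at mid-foot (rectified about (195,500)), the force on it is about 5 N, and everything is still.

```bash
python3 -c "
from plant import manip
print(manip.job_done())"
```

```text
the job is handed in; nothing more can be done
None
```

I handed the job in at about 22.5 s, but the call returned no verdict: the selector is at the long line, the stud is up, and the gauge is held tilted about 0.33 rad on the stud at about 5 N with its pointer over the index tab; I never moved near the bystanders.

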